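# Hang the zinc pots on the balance bar and stack their empty trays

## Task

Hang all the small metal pots that stand in the trays by their hooks on the chrome pivoting bar, one to a place, loading the left and right sides in turn so that the bar never tips more than about 7 degrees. Stack the three emptied trays into one straight pile standing on the bench, with each upper tray's corner lugs dropped fully home in the sockets of the tray below. Leave the other things on the bench where they are.

Things in the scene. Friction and masses are not known exactly. Their poses are not given: they have to be found in the camera images.
- pot1: identical small metal pot (3 or 4 are present; None from the start: absent), 52 mm wide, 58 mm high, 148 mm with the flat-strap hook fixed above it, 0.15 kg +-8 %; stands in a tray at the start. Origin: centre of its underside, z up. Above it a strap crosspiece, its top at z 84 mm, carries the hook's shank on the -x side; the hook's free lip is on the +x side
- pot2: identical small metal pot (3 or 4 are present; None from the start: absent), 52 mm wide, 58 mm high, 148 mm with the flat-strap hook fixed above it, 0.15 kg +-8 %; stands in a tray at the start. Origin: centre of its underside, z up. Above it a strap crosspiece, its top at z 84 mm, carries the hook's shank on the -x side; the hook's free lip is on the +x side
- pot3: identical small metal pot (3 or 4 are present; None from the start: absent), 52 mm wide, 58 mm high, 148 mm with the flat-strap hook fixed above it, 0.15 kg +-8 %; stands in a tray at the start. Origin: centre of its underside, z up. Above it a strap crosspiece, its top at z 84 mm, carries the hook's shank on the -x side; the hook's free lip is on the +x side
- pot4: identical small metal pot (3 or 4 are present; None from the start: absent), 52 mm wide, 58 mm high, 148 mm with the flat-strap hook fixed above it, 0.15 kg +-8 %; stands in a tray at the start. Origin: centre of its underside, z up. Above it a strap crosspiece, its top at z 84 mm, carries the hook's shank on the -x side; the hook's free lip is on the +x side
- hook1 (a point): underside of the hook's flat top, 144 mm above pot1's origin, on its axis: rests on the bar. The hook is a U open downward: shank x -13 to -9 mm, top 4 mm thick, lip x +9 to +13 mm ending 14 mm below this point, crosspiece 60 mm below it, strap 14 mm wide (y). The bar enters below the lip, from +x. Grip from above across the 26 mm outside width (fingers closing along pot x)
- hook2 (a point): underside of the hook's flat top, 144 mm above pot2's origin, on its axis: rests on the bar. The hook is a U open downward: shank x -13 to -9 mm, top 4 mm thick, lip x +9 to +13 mm ending 14 mm below this point, crosspiece 60 mm below it, strap 14 mm wide (y). The bar enters below the lip, from +x. Grip from above across the 26 mm outside width (fingers closing along pot x)
- hook3 (a point): underside of the hook's flat top, 144 mm above pot3's origin, on its axis: rests on the bar. The hook is a U open downward: shank x -13 to -9 mm, top 4 mm thick, lip x +9 to +13 mm ending 14 mm below this point, crosspiece 60 mm below it, strap 14 mm wide (y). The bar enters below the lip, from +x. Grip from above across the 26 mm outside width (fingers closing along pot x)
- hook4 (a point): underside of the hook's flat top, 144 mm above pot4's origin, on its axis: rests on the bar. The hook is a U open downward: shank x -13 to -9 mm, top 4 mm thick, lip x +9 to +13 mm ending 14 mm below this point, crosspiece 60 mm below it, strap 14 mm wide (y). The bar enters below the lip, from +x. Grip from above across the 26 mm outside width (fingers closing along pot x)
- tray_a: identical grey plastic stacking tray, loose, 130 (x) by 180 (y) by 78 mm high, walls 5 mm, 0.28 to 0.46 kg. Origin: centre, level with the lugs' undersides. Four lugs 10 mm dia., 8 mm long at x +-52.5, y +-77.5 mm; above each a socket 15 mm square, 11 mm deep, in the rim. Seated on another tray it is 70 mm above it; half a turn fits too. At most two pots stand in it, y about +-46 mm
- tray_b: identical to tray_a. All three trays: inner floor 13 mm above the origin; carrying bar across the middle along tray x from wall to wall, 16 mm wide (y), from 56 to 72 mm above the origin, free beneath; grip it from above, fingers closing along tray y. Starts with up to two pots, as tray_a
- tray_c: identical to tray_a and tray_b in every way, starting empty; same origin and axes
- stand: fixed bench stand of the chrome bar: foot plate 110 by 150 mm, 8 mm thick; post 18 mm dia., 285 mm high, 35 mm behind the bar (x +35 mm, y 0). Origin on the bench right under the bar's pivot; x crosses the bar, away from the robot, y runs along the bar to the left. The bar is free from the front (-x)
- bar (a joint): tip of the bar (rad): 0 level, + when the left (+y) end is up. Round rod 10 mm dia., 420 mm long, its top 275 mm above the bench; pivot at 270 mm in a rubber bush (2.5 Nm/rad, well damped): one pot tips it 0.10 rad on an outer place, 0.06 on an inner, two on one side 0.16: too much. Collars 22 mm dia., 6 mm long at 71, 137, 203 mm from the pivot each side bound the places
- left_outer (a point): middle of the left outer place, 170 mm from the pivot, on the top line of the bar; moves with the bar
- left_inner (a point): middle of the left inner place, 104 mm from the pivot, on the top line of the bar; moves with the bar
- right_inner (a point): middle of the right inner place, 104 mm from the pivot, on the top line of the bar; moves with the bar
- right_outer (a point): middle of the right outer place, 170 mm from the pivot, on the top line of the bar; moves with the bar
- spout: bystander: green plastic watering can spout with its rose, 210 mm long, lying behind the stand; origin at its middle on the bench
- tin: bystander: crushed steel tin, 66 mm diameter, 50 mm high; origin under its centre
- jar: bystander: clear glass jar, 72 mm diameter, 95 mm high; origin under its centre
- takeaway_lid: bystander: translucent takeaway lid, 98 by 134 mm, 12 mm high; origin under its centre
- twine: bystander: ball of twine, 60 mm diameter, 57 mm high; origin under its centre
- trowel: bystander: hand trowel with a wooden handle, 270 mm long, lying flat, up to 26 mm high; origin near its middle
- saucer: bystander: terracotta saucer, 110 mm diameter, 18 mm high; origin under its centre
Mind the look-alikes: they are no part of the job. What is shaped like the pot1 but orange or red is not meant.

How it is judged:
At the end, for the whole second after the job is handed in: Each present pot hangs with its hook within 25 mm of the middle of a bar place; bar within 0.13 rad of level; the trays, in any order, in one pile flat on the bench, each 66 to 73.5 mm above the one below, in line within 4 mm and 0.05 rad (either way round), untilted; all at rest ((distance between hook1 and left_outer below 0.025 m or distance between hook1 and left_inner below 0.025 m or distance between hook1 and right_inner below 0.025 m or distance between hook1 and right_outer below 0.025 m) and (distance between hook2 and left_outer below 0.025 m or distance between hook2 and left_inner below 0.025 m or distance between hook2 and right_inner below 0.025 m or distance between hook2 and right_outer below 0.025 m) and (distance between hook3 and left_outer below 0.025 m or distance between hook3 and left_inner below 0.025 m or distance between hook3 and right_inner below 0.025 m or distance between hook3 and right_outer below 0.025 m) and (distance between hook4 and left_outer below 0.025 m or distance between hook4 and left_inner below 0.025 m or distance between hook4 and right_inner below 0.025 m or distance between hook4 and right_outer below 0.025 m) and (((x of tray_b in the frame of tray_a between -0.004 and 0.004 m and y of tray_b in the frame of tray_a between -0.004 and 0.004 m and z of tray_b in the frame of tray_a between 0.066 and 0.0735 m and angle between the x axis of tray_b and the x axis of tray_a, either way round below 0.05 rad and angle between the z axis of tray_b and the z axis of tray_a, either way round below 0.03 rad) and (x of tray_c in the frame of tray_b between -0.004 and 0.004 m and y of tray_c in the frame of tray_b between -0.004 and 0.004 m and z of tray_c in the frame of tray_b between 0.066 and 0.0735 m and angle between the x axis of tray_c and the x axis of tray_b, either way round below 0.05 rad and angle between the z axis of tray_c and the z axis of tray_b, either way round below 0.03 rad) and height (world z) of tray_a below 0.006 m and angle between tray_a's own z axis and vertical below 0.03 rad) or ((x of tray_c in the frame of tray_a between -0.004 and 0.004 m and y of tray_c in the frame of tray_a between -0.004 and 0.004 m and z of tray_c in the frame of tray_a between 0.066 and 0.0735 m and angle between the x axis of tray_c and the x axis of tray_a, either way round below 0.05 rad and angle between the z axis of tray_c and the z axis of tray_a, either way round below 0.03 rad) and (x of tray_b in the frame of tray_c between -0.004 and 0.004 m and y of tray_b in the frame of tray_c between -0.004 and 0.004 m and z of tray_b in the frame of tray_c between 0.066 and 0.0735 m and angle between the x axis of tray_b and the x axis of tray_c, either way round below 0.05 rad and angle between the z axis of tray_b and the z axis of tray_c, either way round below 0.03 rad) and height (world z) of tray_a below 0.006 m and angle between tray_a's own z axis and vertical below 0.03 rad) or ((x of tray_a in the frame of tray_b between -0.004 and 0.004 m and y of tray_a in the frame of tray_b between -0.004 and 0.004 m and z of tray_a in the frame of tray_b between 0.066 and 0.0735 m and angle between the x axis of tray_a and the x axis of tray_b, either way round below 0.05 rad and angle between the z axis of tray_a and the z axis of tray_b, either way round below 0.03 rad) and (x of tray_c in the frame of tray_a between -0.004 and 0.004 m and y of tray_c in the frame of tray_a between -0.004 and 0.004 m and z of tray_c in the frame of tray_a between 0.066 and 0.0735 m and angle between the x axis of tray_c and the x axis of tray_a, either way round below 0.05 rad and angle between the z axis of tray_c and the z axis of tray_a, either way round below 0.03 rad) and height (world z) of tray_b below 0.006 m and angle between tray_b's own z axis and vertical below 0.03 rad) or ((x of tray_c in the frame of tray_b between -0.004 and 0.004 m and y of tray_c in the frame of tray_b between -0.004 and 0.004 m and z of tray_c in the frame of tray_b between 0.066 and 0.0735 m and angle between the x axis of tray_c and the x axis of tray_b, either way round below 0.05 rad and angle between the z axis of tray_c and the z axis of tray_b, either way round below 0.03 rad) and (x of tray_a in the frame of tray_c between -0.004 and 0.004 m and y of tray_a in the frame of tray_c between -0.004 and 0.004 m and z of tray_a in the frame of tray_c between 0.066 and 0.0735 m and angle between the x axis of tray_a and the x axis of tray_c, either way round below 0.05 rad and angle between the z axis of tray_a and the z axis of tray_c, either way round below 0.03 rad) and height (world z) of tray_b below 0.006 m and angle between tray_b's own z axis and vertical below 0.03 rad) or ((x of tray_a in the frame of tray_c between -0.004 and 0.004 m and y of tray_a in the frame of tray_c between -0.004 and 0.004 m and z of tray_a in the frame of tray_c between 0.066 and 0.0735 m and angle between the x axis of tray_a and the x axis of tray_c, either way round below 0.05 rad and angle between the z axis of tray_a and the z axis of tray_c, either way round below 0.03 rad) and (x of tray_b in the frame of tray_a between -0.004 and 0.004 m and y of tray_b in the frame of tray_a between -0.004 and 0.004 m and z of tray_b in the frame of tray_a between 0.066 and 0.0735 m and angle between the x axis of tray_b and the x axis of tray_a, either way round below 0.05 rad and angle between the z axis of tray_b and the z axis of tray_a, either way round below 0.03 rad) and height (world z) of tray_c below 0.006 m and angle between tray_c's own z axis and vertical below 0.03 rad) or ((x of tray_b in the frame of tray_c between -0.004 and 0.004 m and y of tray_b in the frame of tray_c between -0.004 and 0.004 m and z of tray_b in the frame of tray_c between 0.066 and 0.0735 m and angle between the x axis of tray_b and the x axis of tray_c, either way round below 0.05 rad and angle between the z axis of tray_b and the z axis of tray_c, either way round below 0.03 rad) and (x of tray_a in the frame of tray_b between -0.004 and 0.004 m and y of tray_a in the frame of tray_b between -0.004 and 0.004 m and z of tray_a in the frame of tray_b between 0.066 and 0.0735 m and angle between the x axis of tray_a and the x axis of tray_b, either way round below 0.05 rad and angle between the z axis of tray_a and the z axis of tray_b, either way round below 0.03 rad) and height (world z) of tray_c below 0.006 m and angle between tray_c's own z axis and vertical below 0.03 rad)) and value of joint bar between -0.13 and 0.13 rad and linear speed of each of pot1, pot2, pot3, pot4 below 0.05 m/s and linear speed of each of tray_a, tray_b, tray_c below 0.02 m/s); the robot touches nothing.
It fails at once if the bar is tipped more than 0.13 rad (7.5 degrees) either way (value of joint bar above 0.13 rad or value of joint bar below -0.13 rad).
It fails at once if a bystander (spout, tin, jar, lid, twine, trowel, saucer) is moved more than 50 mm (distance of any of spout, tin, jar, takeaway_lid, twine, trowel, saucer from where it was at the start of the episode above 0.05 m).
Of pot1, pot2, pot3, pot4 only 3 to 4 are there at a start; the rules pass over those that are not, and their reading is None.
At some moment in a run one of tray_a, tray_b, tray_c may be knocked a few centimetres aside while the robot is not near it.
It also fails if it takes over 210 s, if anything falls off the work surface, if the arm or the gripper's body presses on something with over 40 N, if the wrist force passes 120 N, or if a joint passes its speed limit or range.

## Robot

A 6-joint arm with a two-finger parallel gripper is mounted at the origin on the work surface. World frame = base frame: x ahead of the robot, y to its left, z up, the work surface at z = 0. Lengths are in m, angles in rad, forces in N, time in s.
With the tool pointing down it reaches from about 0.35 to 1 m from the base axis. Payload 7.1 kg.
Tool frame: the origin (TCP) lies between the finger pads; the fingertips stand 22 mm ahead of it and the grasp point (between the pads) lies 3 mm ahead of it; z points along the fingers, y is the line along which they close (so a half turn about z gives the same grasp; the last joint's range is limited). The gripper opens to 85 mm and grips with 20 to 120 N. Pads are 22 mm wide; open, the fingers measure 114 mm over their backs; the gripper's body (76 mm by 85 mm) begins 54 mm behind the grasp point. The pads swing forward as they close: fully open they stand 13 mm farther back than shut.
Start: joints at [1.095, 0.423, 1.63, -0, 1.089, -0.019], TCP at [0.276, 0.561, 0.253] pointing down, gripper open.
Joint ranges: [-3, 3], [-0.9, 2.11], [0.09, 2.58], [-1.31, 4.45], [0.11, 2.69], [-2.54, 2.54]. Speed limits (rad/s): [2.39, 2.39, 3.01, 3.14, 3.14, 3.14].

## Interface

Orientations are given as a rotation vector (axis times angle).
In Python, from rig import manip gives the robot as it stands. The module is installed in compiled form; this text tells all that it offers. Calls block until the motion is done:
- manip.move_to(position, orientation): joint-space move of the TCP to a pose.
- manip.servo_line(position, orientation=None, rate=0.15): straight line of the TCP; orientation=None keeps the orientation; rate is the mean speed in m/s.
- manip.set_joints(angles): joint-space move.
- manip.command_gripper(opening, f_grip=None): finger opening in m; f_grip is the grip in N (None keeps the last); returns when the fingers have stopped.
- manip.hold(seconds).
- manip.solve_ik(position, orientation): joint angles nearest the present ones, or None.
- manip.camera(name): name is "side" or "top" or "wrist"; returns a dict with "image" (384x512x3 uint8, red, green, blue), "fx", "fy", "cx", "cy" (pixels), "k1" (the pictures are not rectified: a ray, as slopes to the right and down, at radius r is drawn at 1 + k1 r^2 times it, then the intrinsics apply), "cam_to_world" (4x4, takes a point from camera to world coordinates); the wrist camera has in their place "mount" (4x4, takes a point from camera to tool coordinates, whose origin is the TCP and whose axes are the flange's). Camera axes: x right, y down, z forward; pixel columns grow to the right and rows downward; lengths in m; the calibration is good to about 2 mm. A picture is of the moment at which its call begins: read the wrist's pose just before it. There is no depth.
A pose or a line that the arm cannot do raises manip.IKError and nothing moves.
- manip.sign_off(): hands the job in; it is judged then, once.
Readings, each from a call of its own:
- manip.get_time(): time.
- manip.get_joint_positions(): joint angles.
- manip.get_joint_vel(): joint speeds.
- manip.get_tau(): joint torques, N m.
- manip.get_position(): TCP position.
- manip.get_ee_rot(): TCP orientation.
- manip.get_contact_force(): force on the tool from outside, world axes, zero at the start.
- manip.get_torque(): the same for the moment, N m.
- manip.get_width(): finger opening in m.
- manip.get_grip_force(): force on a finger pad.
Only numpy, scipy, OpenCV 4.12 (cv2) and the standard library are available. Lean on these libraries where they do the work, as an engineer would, in place of code of your own. Each camera call takes 0.05 s, during which the arm holds its last target. There are 200 camera calls.

## Working session

There is one attempt and no reset: what is moved stays moved. The work goes in short steps, each a Python script; the robot and the scene stay as the last script left them, time stands still between calls to the robot, and variables do not carry over. Pictures are saved under pics/ and viewed, at most 14 in all, crops included, and the job is handed in when it is done.

```bash
mkdir -p pics
cat > h.py <<'E'
import numpy as np, cv2
from rig import manip
from scipy.spatial.transform import Rotation as R
def snap(name,fn=None):
    c=manip.camera(name)
    if fn: cv2.imwrite('pics/'+fn,c['image'][:,:,::-1])
    return c
def K(c): return np.array([[c['fx'],0,c['cx']],[0,c['fy'],c['cy']],[0,0,1.]])
def pose(c):
    if 'cam_to_world' in c: return np.array(c['cam_to_world'])
    return c['T']@np.array(c['mount'])
def wrist(fn=None):
    T=np.eye(4);T[:3,3]=manip.get_position();T[:3,:3]=R.from_rotvec(manip.get_ee_rot()).as_matrix()
    c=snap('wrist',fn);c['T']=T;return c
def ray(c,px):
    p=cv2.undistortPoints(np.array([[px]],float),K(c),np.array([c['k1'],0,0,0,0.]))[0,0]
    M=pose(c);return M[:3,3],M[:3,:3]@np.array([p[0],p[1],1])
def at_z(c,px,z):
    o,d=ray(c,px);return o+d*(z-o[2])/d[2]
def proj(c,P):
    M=np.linalg.inv(pose(c));rv=cv2.Rodrigues(M[:3,:3])[0]
    return cv2.projectPoints(np.array(P,float).reshape(-1,1,3),rv,M[:3,3],K(c),np.array([c['k1'],0,0,0,0.]))[0][:,0]
def down(yaw): # tool z down, tool y (closing line) along world angle yaw
    y=np.array([np.cos(yaw),np.sin(yaw),0]);z=np.array([0,0,-1.]);x=np.cross(y,z)
    return R.from_matrix(np.c_[x,y,z]).as_rotvec()
E
python3 - <<'E'
from h import *
for n in ['top','side']:
    c=snap(n,n+'0.png');print(n,c['fx'],c['k1'],np.round(c['cam_to_world'],3).tolist())
c=wrist('w0.png');print(c['fx'],np.round(c['mount'],3).tolist(),manip.get_ee_rot(),manip.get_time())
for n in ['top0','side0']:
    im=cv2.imread(f'pics/{n}.png');cv2.imwrite(f'pics/{n}b.png',cv2.resize(im,(800,600),interpolation=cv2.INTER_CUBIC))
E
```

```text
top 393.1731693828199 -0.11902014774762834 [[0.009, -0.998, 0.06, 0.446], [-1.0, -0.009, 0.014, -0.013], [-0.013, -0.06, -0.998, 1.3], [0.0, 0.0, 0.0, 1.0]]
side 372.78345333474687 0.01550282654814418 [[0.798, -0.434, 0.418, -0.035], [-0.602, -0.575, 0.554, -0.735], [0.0, -0.694, -0.72, 1.13], [0.0, 0.0, 0.0, 1.0]]
288.49859693604026 [[0.0, -0.945, -0.326, 0.084], [1.0, 0.0, 0.001, 0.001], [-0.001, -0.326, 0.945, -0.121], [0.0, 0.0, 0.0, 1.0]] [-7.11295493e-01 -3.05968699e+00  1.90618525e-03] 0.15
```

View pics/top0b.png

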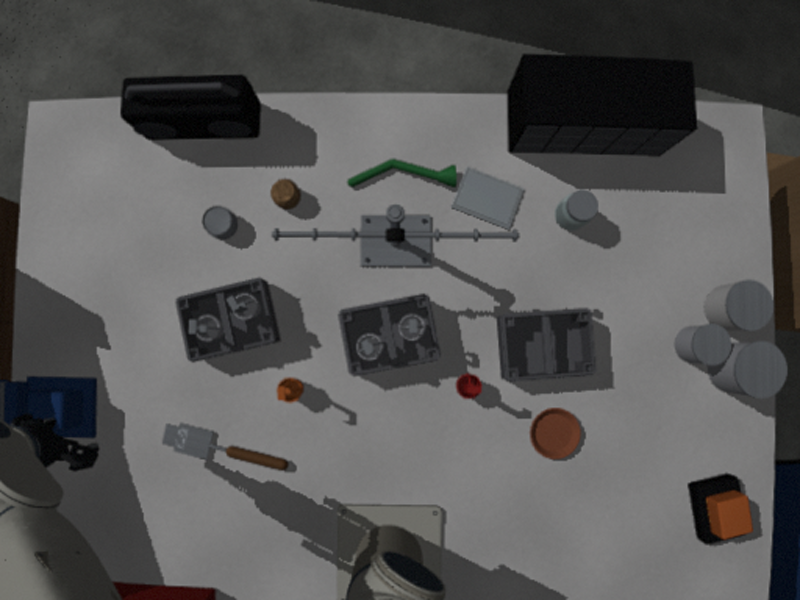

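View pics/side0b.png

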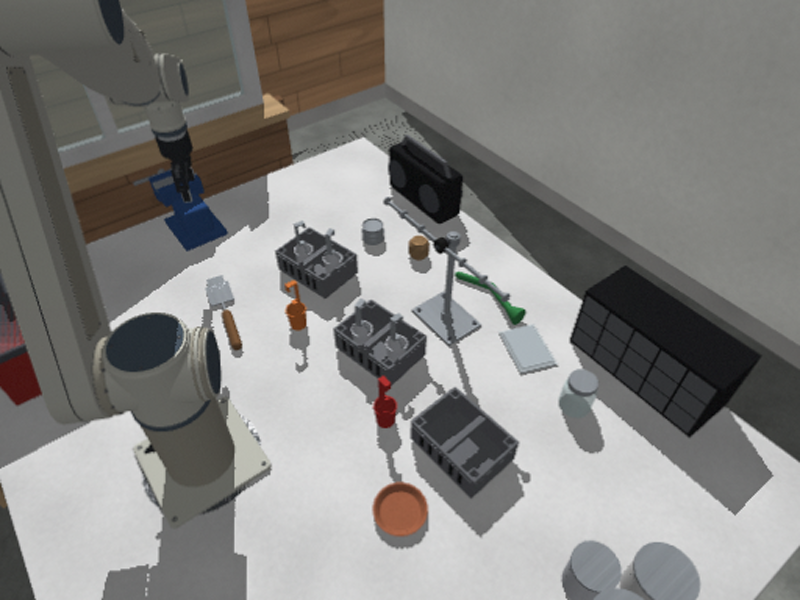

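Top view (800-px scale): trays at (228,320), (390,335), (547,345). The left and middle trays each hold two grey pots, and the right one is empty. The orange (290,388) and red (468,385) look-alikes stand outside the trays. The bar runs from (276,234) to (518,236). Next I compute rough positions and look closer with the wrist camera.

Run:
```python
from h import *
c=snap('top'); s=.64
for n,p,z in [('barL',(276,234),.27),('barR',(518,236),.27),('pivot',(395,235),.27),
 ('A',(228,320),.07),('B',(390,335),.07),('C',(547,345),.07)]:
    print(n,np.round(at_z(c,(p[0]*s,p[1]*s),z),3))
A=at_z(c,(228*s,320*s),.07);B=at_z(c,(390*s,335*s),.07)
ims=[]
for i,P in enumerate([A,B]):
    # camera on +x world side? tool x = towards robot (-x world)
    manip.move_to([P[0]+.0,P[1],.34],down(np.pi/2) if 0 else down(-np.pi/2))
    c=wrist(f'w1_{i}.png');print(np.round(pose(c)[:3,3],3),np.round(manip.get_joint_positions(),2));ims.append(c['image'][:,:,::-1])
    np.save(f'w1_{i}.npy',c,allow_pickle=True)
```

```text
barL [0.63  0.195 0.27 ]
barR [ 0.629 -0.217  0.27 ]
pivot [ 0.629 -0.008  0.27 ]
A [0.489 0.33  0.07 ]
B [0.462 0.001 0.07 ]
C [ 0.445 -0.315  0.07 ]
[0.574 0.33  0.461] [0.57 0.28 1.62 0.   1.23 2.14]
[0.548 0.002 0.461] [-0.02  0.08  1.88  0.    1.18  1.55]
```

View pics/w1_0.png

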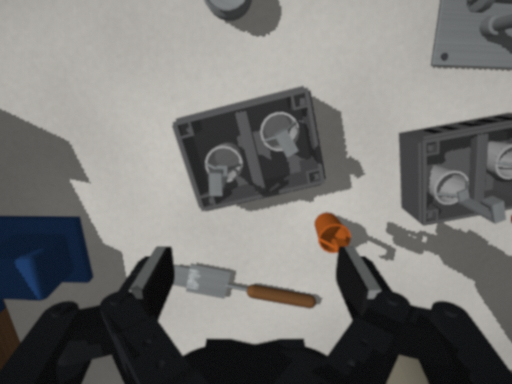

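View pics/w1_1.png

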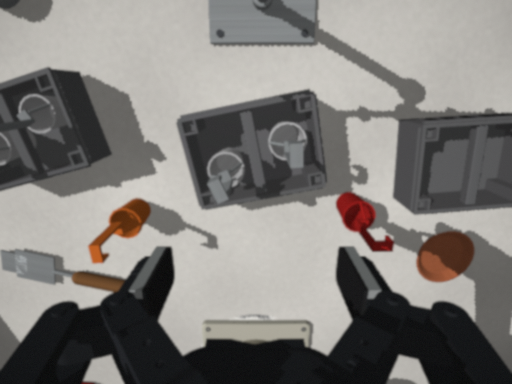

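Wrist views: tray A's rim corners are at about (175,124), (306,88), (325,183), (203,210), with hook tops near (216,192) and (290,150). Tray B is similar, with hook tops near (220,187) and (296,152). I'll fit the tray poses and overlay them on enlarged crops to see which way the hooks face.

```bash
cat >> h.py <<'E'
from scipy.optimize import least_squares
def fit_tray(c,corn,z=.078,hx=.065,hy=.09):
    # corners given TL,TR,BR,BL in view (up=+x,left=+y)
    loc=np.array([[hx,hy],[hx,-hy],[-hx,-hy],[-hx,hy]])
    W=np.array([at_z(c,p,z)[:2] for p in corn])
    def pts(q):
        C,S=np.cos(q[2]),np.sin(q[2]);return loc@np.array([[C,S],[-S,C]])+q[:2]
    r=least_squares(lambda q:(pts(q)-W).ravel(),[*W.mean(0),0])
    return r.x,np.abs(r.fun).max()
def hookpts(x,y,yaw,z0=.013):
    # outline of hook: quads of shank outer, top, lip outer
    Q=[]
    b=.007
    for s in [[(-.013,.084),(-.013,.148)],[(-.013,.148),(.013,.148)],[(.013,.148),(.013,.130)]]:
        (x1,z1),(x2,z2)=s
        Q.append([(x1,-b,z1),(x1,b,z1),(x2,b,z2),(x2,-b,z2)])
    Q=np.array(Q);Rz=R.from_euler('z',yaw).as_matrix()
    return Q@Rz.T+[x,y,z0]
E
python3 - <<'E'
from h import *
cs=[np.load(f'w1_{i}.npy',allow_pickle=True).item() for i in (0,1)]
corn=[[(175,124),(306,88),(325,183),(203,210)],[(180,121),(313,92),(327,187),(200,208)]]
for i,c in enumerate(cs):
    q,e=fit_tray(c,corn[i]);print(i,np.round(q,4),e)
    S=q[2];ax=np.array([[np.cos(S),-np.sin(S)],[np.sin(S),np.cos(S)]])
    for s in (1,-1):
        P=ax@[0,.046*s]+q[:2]
        print(' pot',np.round(P,3),'hooktop px if centred',proj(c,[[*P,.161]])[0])
crop=[cv2.resize(c['image'][80:215,170:330,::-1],None,fx=2.5,fy=4 if 0 else 2.5,interpolation=cv2.INTER_CUBIC) for c in cs]
im=np.hstack(crop);im=np.clip(im.astype(float)*1.6,0,255).astype(np.uint8);cv2.imwrite('pics/crop1.png',im);print(im.shape)
E
```

```text
0 [0.4922 0.3346 0.2484] 0.002753734140144959
 pot [0.481 0.379] hooktop px if centred [210.00027092 179.87512511]
 pot [0.503 0.29 ] hooktop px if centred [292.80838201 159.6767803 ]
1 [0.4652 0.0026 0.1895] 0.0032055739962033175
 pot [0.456 0.048] hooktop px if centred [212.88011934 178.30561682]
 pot [ 0.474 -0.043] hooktop px if centred [296.69338291 162.8668736 ]
(338, 800, 3)
```

View pics/crop1.png

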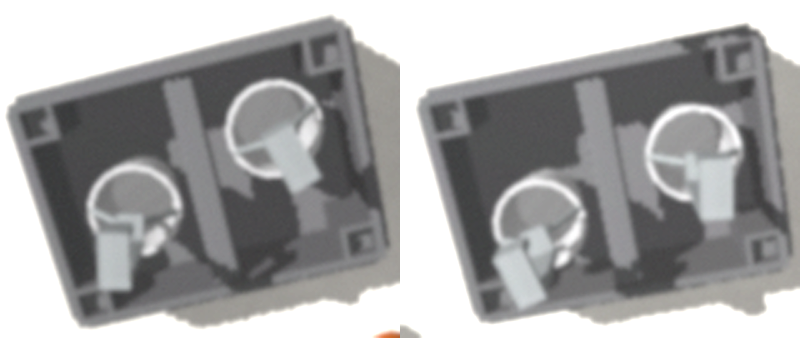

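Run:
```python
from h import *
crop=[]
for i,P in enumerate([(.4652,.0026),(.4922,.3346)]):
    manip.move_to([P[0],P[1],.28],down(np.pi/2))
    c=wrist(f'w2_{i}.png');np.save(f'w2_{i}.npy',c,allow_pickle=True)
    u=proj(c,[[*P,.1]])[0];print(u,np.round(manip.get_joint_positions(),2))
    x,y=int(u[0])-100,max(0,int(u[1])-95)
    print('crop org',x,y)
    crop.append(cv2.resize(c['image'][y:y+200,x:x+200,::-1],(400,400),interpolation=cv2.INTER_CUBIC))
im=np.clip(np.hstack(crop).astype(float)*1.5,0,255).astype(np.uint8);cv2.imwrite('pics/crop2.png',im)
print(manip.get_time())
```

```text
[254.03874339 171.37089509] [-0.02  0.15  1.95  0.    1.05 -1.59]
crop org 154 76
[255.15166921 171.37839606] [ 0.58  0.35  1.68 -0.    1.12 -0.99]
crop org 155 76
7.4333
```

View pics/crop2.png

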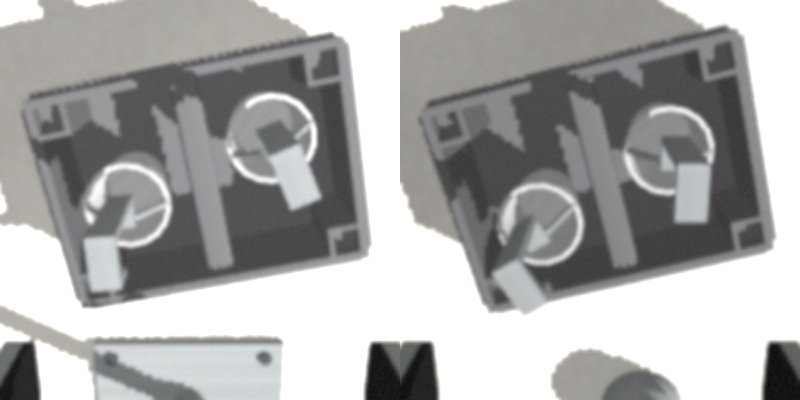

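The shanks (dark faces) are on the robot side of every pot, so all four hooks' lips point roughly toward world +x, as the bar needs. Now I'll measure the hook tops (bright rectangles) at z = 0.161.

```bash
cat >> h.py <<'E'
def hooktop(c,seed,z=.161,tol=14):
    im=c['image'].astype(np.uint8).copy();m=np.zeros((386,514),np.uint8)
    cv2.floodFill(im,m,(int(seed[0]),int(seed[1])),0,(tol,)*3,(tol,)*3,4|(255<<8)|cv2.FLOODFILL_MASK_ONLY|cv2.FLOODFILL_FIXED_RANGE)
    m=cv2.morphologyEx(m[1:-1,1:-1],cv2.MORPH_OPEN,np.ones((3,3),np.uint8))
    ys,xs=np.nonzero(m)
    if len(xs)<20: return None
    W=np.array([at_z(c,(x,y),z)[:2] for x,y in zip(xs,ys)])*1000
    (cx,cy),(w,h),a=cv2.minAreaRect(W.astype(np.float32))
    if w<h: w,h,a=h,w,a+90
    a=(a+90)%180-90
    return np.round([cx/1000,cy/1000,np.radians(a),w,h],4)
E
python3 - <<'E'
from h import *
b,a=[np.load(f'w2_{i}.npy',allow_pickle=True).item() for i in (0,1)]
for n,c,s in [('B-',b,(154+51.5,76+131)),('B+',b,(154+148,76+88.5)),('A-',a,(155+60.5,76+142.5)),('A+',a,(155+146,76+96.5))]:
    for t in (12,20,30): print(n,t,hooktop(c,s,tol=t))
a,b=[np.load(f'w1_{i}.npy',allow_pickle=True).item() for i in (0,1)]
for n,c,s in [('A+',a,(170+115/2.5,80+262/2.5)),('A-',a,(170+293/2.5,80+160/2.5)),('B+',b,(170+120/2.5,80+280/2.5)),('B-',b,(170+315/2.5,80+190/2.5))]:
    for t in (12,20,30): print('w1',n,t,hooktop(c,s,tol=t))
# current wrist: look at bar/stand
manip.move_to([.60,-.01,.40],down(np.pi/2))
c=wrist('w3.png');np.save('w3.npy',c,allow_pickle=True)
E
```

```text
B- 12 [ 4.82100e-01 -4.14000e-02  6.20000e-03  2.44257e+01  1.36464e+01]
B- 20 [ 4.82200e-01 -3.80000e-02  2.00000e-04  2.44057e+01  2.08320e+01]
B- 30 [ 4.66400e-01 -3.00000e-02 -1.47000e-01  6.19045e+01  3.61702e+01]
B+ 12 [ 0.4422  0.0425  0.3684 24.4703 14.4541]
B+ 20 [ 0.443   0.0404  0.3925 25.0547 20.9269]
B+ 30 [4.29600e-01 3.80000e-02 9.78800e-01 4.95811e+01 3.81131e+01]
A- 12 [ 0.5211  0.2973  0.55   24.4015 12.882 ]
A- 20 [ 0.5212  0.2971  0.5183 24.6818 14.7934]
A- 30 [ 4.630000e-01  2.715000e-01 -2.950000e-02  1.396281e+02  7.966430e+01]
A+ 12 [ 0.476   0.3741  0.0431 23.7224 12.1231]
A+ 20 [ 0.476   0.3674  1.5705 26.527  25.0872]
A+ 30 [ 4.63800e-01  3.62800e-01 -3.00000e-04  4.94644e+01  3.82393e+01]
w1 A+ 12 [ 0.476   0.374  -0.038  23.4706 11.0866]
w1 A+ 20 [ 0.4904  0.3721 -0.4119 56.0805 32.0681]
w1 A+ 30 [4.91700e-01 3.64000e-01 1.90000e-03 5.67915e+01 3.99010e+01]
w1 A- 12 [ 0.5215  0.2976  0.6044 26.3263 15.6222]
w1 A- 20 [ 0.5233  0.3032 -1.3035 39.4872 35.3845]
w1 A- 30 [ 5.29900e-01  3.06400e-01 -3.66000e-02  4.62435e+01  3.98374e+01]
w1 B+ 12 [ 0.4419  0.0434  0.4015 25.4849 12.2393]
w1 B+ 20 [ 0.4421  0.0435  0.4012 27.168  13.2474]
w1 B+ 30 [ 4.59500e-01  3.93000e-02 -5.25600e-01  6.04621e+01  3.77531e+01]
w1 B- 12 [ 4.82800e-01 -2.94000e-02  1.55750e+00  3.61413e+01  2.67991e+01]
w1 B- 20 [ 4.83000e-01 -2.99000e-02  1.50710e+00  3.85240e+01  2.65911e+01]
w1 B- 30 [ 4.93000e-01 -3.02000e-02 -8.62000e-02  4.82984e+01  4.05675e+01]
```

View pics/w3.png

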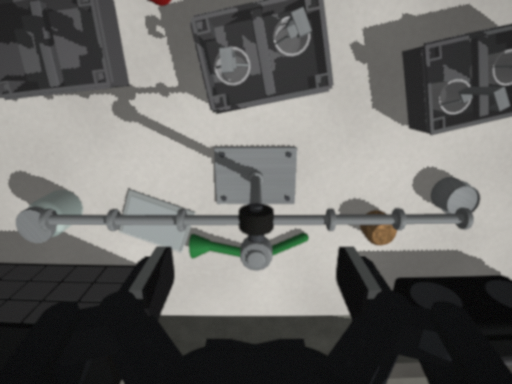

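The bar runs along row ~219 with collars at columns 50, 113, 181 | 331, 398, 464. I use these to get the bar's pose and check the spacing.

Run:
```python
from h import *
c=np.load('w3.npy',allow_pickle=True).item()
g=c['image'].astype(int).sum(2)
W=[at_z(c,(u,v),.27) for u,v in [(50,219),(113,219.5),(181,219.5),(331,219.5),(398,218.5),(464,217.5)]]
W=np.array(W);print(np.round(W,4).tolist())
d=np.array([-.203,-.137,-.071,.071,.137,.203])
py=np.polyfit(d,W[:,1],1);px=np.polyfit(d,W[:,0],1);print('pivot',px[1],py[1],'dir',px[0],py[0])
c=snap('top');T=[at_z(c,(p[0]*.64,p[1]*.64),.27) for p in [(276,234),(314.5,234.5),(354,235),(437,235),(477,235.5),(516,236)]];T=np.array(T)[::-1]
py=np.polyfit(d,T[:,1],1);px=np.polyfit(d,T[:,0],1);print('top pivot',px[1],py[1],'dir',px[0],py[0])
# IK feasibility of both tool yaws at hang and pick
piv=np.array([.63,-.008])
for n,(x,y,a) in dict(Bm=(.4824,-.0414,.006),Bp=(.442,.043,.385),Am=(.521,.2974,.56),Ap=(.476,.374,.0)).items():
    for o in (0,np.pi):
        q=manip.solve_ik([x,y,.153],down(a+o));print(n,o,None if q is None else np.round(q,2))
for yy in (.17,.104,-.104,-.17):
    for o in (0,np.pi):
        q=manip.solve_ik([.63,yy,.31],down(o));print(yy,o,None if q is None else np.round(q,2))
```

```text
[[0.6334, -0.2089, 0.27], [0.6335, -0.1453, 0.27], [0.6331, -0.079, 0.27], [0.6331, 0.0646, 0.27], [0.6323, 0.1299, 0.27], [0.6317, 0.1966, 0.27]]
pivot 0.6328388168617191 -0.007007236044521283 dir -0.0040349405955166125 1.0013070423442698
top pivot 0.6292246950847329 -0.009204408497743321 dir -0.00017837824312262712 1.0052059594471277
Bm 0 [-0.11  0.37  2.01  0.    0.76 -0.12]
Bm 3.141592653589793 None
Bp 0 [ 0.07  0.33  2.09 -0.    0.73 -0.31]
Bp 3.141592653589793 None
Am 0 [ 0.5   0.52  1.75 -0.    0.87 -0.06]
Am 3.141592653589793 None
Ap 0 [ 0.65  0.52  1.74 -0.    0.88  0.65]
Ap 3.141592653589793 [ 0.65  0.52  1.74 -0.    0.88 -2.5 ]
0.17 0 [ 0.25  0.41  1.51 -0.    1.22  0.25]
0.17 3.141592653589793 None
0.104 0 [ 0.14  0.39  1.55 -0.    1.21  0.14]
0.104 3.141592653589793 None
-0.104 0 [-0.18  0.39  1.55 -0.    1.21 -0.18]
-0.104 3.141592653589793 None
-0.17 0 [-0.28  0.41  1.51 -0.    1.22 -0.28]
-0.17 3.141592653589793 None
```

```bash
cat >> h.py <<'E'
BX,BY=.632,-.0075
def pick(x,y,a):
    manip.command_gripper(.055,40)
    manip.move_to([x,y,.24],down(a))
    manip.servo_line([x,y,.153],rate=.12)
    manip.command_gripper(.0,40);manip.hold(.1)
    print('width',round(manip.get_width(),4))
    manip.servo_line([x,y,.36],rate=.25)
def hang(s,dz,below):
    y=BY+s; top=.275+dz
    manip.move_to([.46,y,.36],down(0))
    manip.servo_line([.55,y,top+.034],rate=.2)
    manip.servo_line([BX,y,top+.034],rate=.1)
    manip.servo_line([BX,y,top+.002-.004],rate=.08)
    manip.servo_line([BX,y,top-below-.004],rate=.02)
    print('F',np.round(manip.get_contact_force(),2))
    manip.command_gripper(.06);manip.hold(.3)
    manip.servo_line([BX,y,.37],rate=.15)
E
python3 - <<'E'
from h import *
manip.move_to([.476,.374,.36],down(0))
pick(.476,.374,0); 
hang(.104,0,.004)
manip.move_to([.5,.0,.38],down(0))
snap('side','s1.png');print(manip.get_time())
c=cv2.imread('pics/s1.png');cv2.imwrite('pics/s1b.png',cv2.resize(c[100:250,170:370],(800,600),interpolation=cv2.INTER_CUBIC))
E
```

```text
width 0.0255
F [ 1.67 -0.29 -0.48]
20.2333
```

View pics/s1b.png

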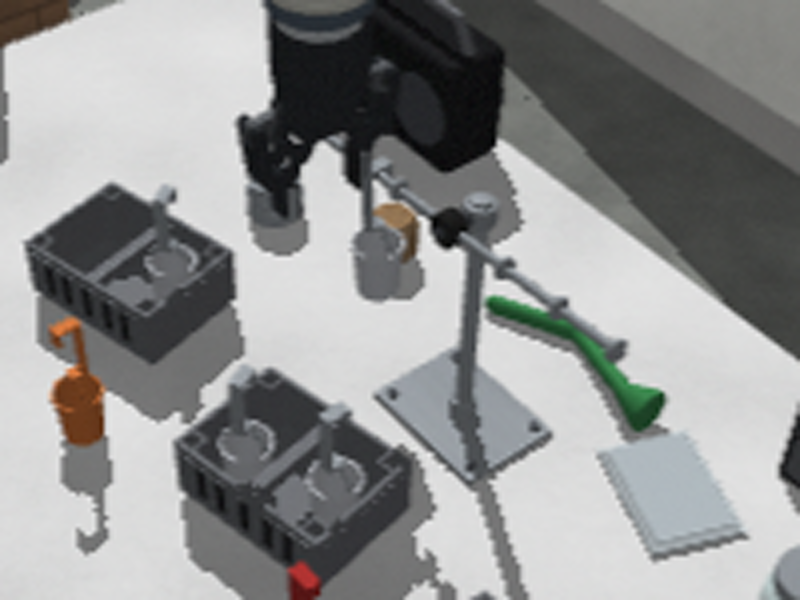

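Pot 1 hangs in the left inner place. On to the right inner, with a hook re-check before each grasp because trays may get knocked.

```bash
cat >> h.py <<'E'
def check(x,y,a,tray):
    manip.move_to([*tray,.30],down(np.pi/2))
    c=wrist();s=proj(c,[[x,y,.161]])[0]
    for t in (8,12,16):
        r=hooktop(c,s,tol=t);print('chk',t,r)
        if r is not None and abs(r[3]-25)<2.5 and abs(r[4]-13.5)<2.5 and np.hypot(r[0]-x,r[1]-y)<.006 and abs(r[2]-a)<.2:
            return x*.5+r[0]*.5,y*.5+r[1]*.5,a*.5+r[2]*.5
    cv2.imwrite('pics/chkfail.png',c['image'][:,:,::-1]);raise SystemExit('check failed')
E
python3 - <<'E'
from h import *
p=check(.4824,-.0414,.006,(.4652,.0026));pick(*p)
hang(-.104,.0065,.002)
manip.move_to([.46,.2,.36],down(np.pi/2))
p=check(.521,.2974,.56,(.4922,.3346));pick(*p)
hang(.170,0,.010)
snap('side','s2.png')
print(manip.get_time())
E
```

```text
chk 8 [ 0.482  -0.0414  0.0642 23.3829 12.1746]
width 0.0255
F [ 0.58 -0.54 -1.25]
chk 8 [ 0.5214  0.2977  0.5428 24.6467 12.4193]
width 0.0253
F [-0.03 -0.71 -0.71]
40.7417
```

Run:
```python
from h import *
p=check(.442,.043,.385,(.4652,.0026));pick(*p)
hang(-.170,.017,.003)
manip.move_to([.42,-.05,.42],down(-np.pi/2))
c=wrist('w4.png');np.save('w4.npy',c,allow_pickle=True)
c=snap('side','s3.png');a=cv2.resize(c['image'][100:340,150:350,::-1],(500,600),interpolation=cv2.INTER_CUBIC)
t=snap('top','t3.png');np.save('t3.npy',t,allow_pickle=True)
cv2.imwrite('pics/s3b.png',a);print(manip.get_time())
```

```text
chk 8 [ 4.353000e-01  7.900000e-03 -1.378800e+00  1.105719e+02  9.541610e+01]
chk 12 [ 4.354000e-01  8.100000e-03 -1.382800e+00  1.266993e+02  9.617730e+01]
chk 16 [ 4.35200e-01  8.00000e-03 -1.37820e+00  1.27815e+02  9.65856e+01]check failed
```

Run:
```python
import cv2,numpy as np
i=cv2.imread('pics/chkfail.png')[40:300,60:400];cv2.imwrite('pics/cf.png',np.clip(cv2.resize(i,None,fx=2.3,fy=2.3,interpolation=cv2.INTER_CUBIC)*1.4,0,255).astype(np.uint8))
```

```text
(no output)
```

View pics/cf.png

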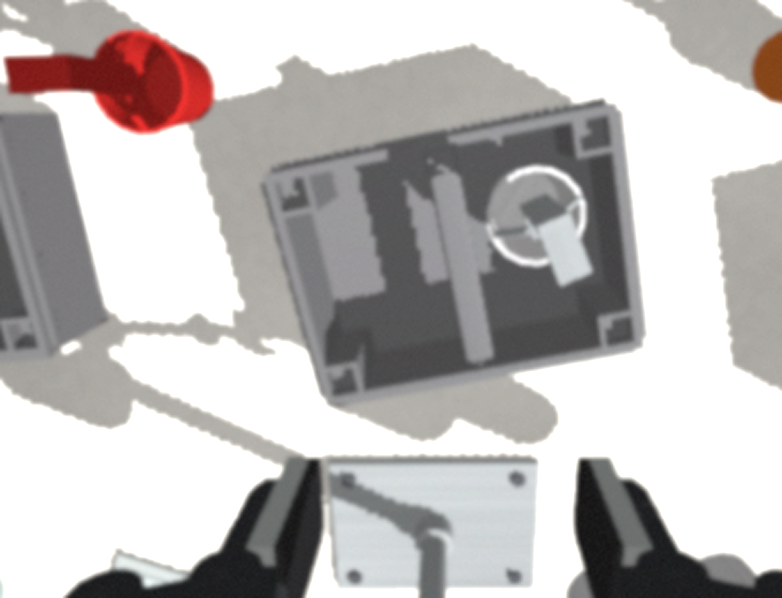

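Tray B has been knocked a few centimetres. Its hook top is now at crop (565,250), so full-image (305.6,148.7). I'll re-measure and carry on.

Run:
```python
from h import *
c=wrist()
rs=[hooktop(c,(305.6,148.7),tol=t) for t in (8,12)];print(rs)
r=[q for q in rs if q is not None and abs(q[3]-25)<2.5 and abs(q[4]-13.5)<2.5]
if not r: raise SystemExit
r=r[-1];pick(r[0],r[1],r[2])
hang(-.170,.017,.003)
manip.move_to([.42,-.05,.42],down(-np.pi/2))
c=wrist('w4.png');np.save('w4.npy',c,allow_pickle=True)
c=snap('side','s3.png');a=cv2.resize(c['image'][100:340,150:350,::-1],(500,600),interpolation=cv2.INTER_CUBIC)
t=snap('top','t3.png');np.save('t3.npy',t,allow_pickle=True)
cv2.imwrite('pics/s3b.png',a);print(manip.get_time())
```

```text
[array([ 0.432 ,  0.0496,  0.4133, 23.9613, 13.4251]), array([ 0.432 ,  0.0494,  0.3866, 24.3747, 13.4974])]
width 0.0254
F [ 0.04  0.31 -1.42]
52.775
```

View pics/s3b.png

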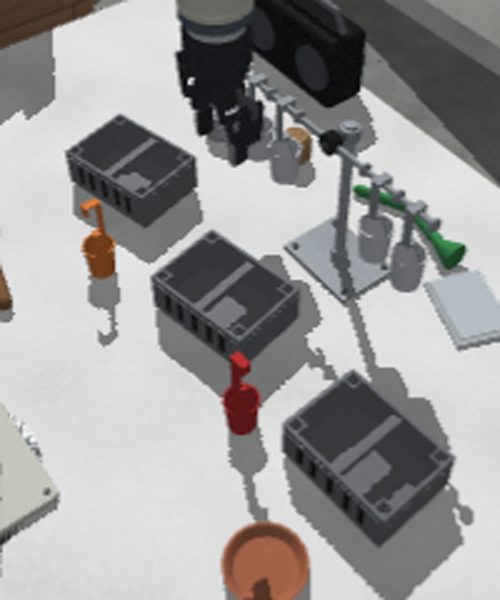

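View pics/w4.png

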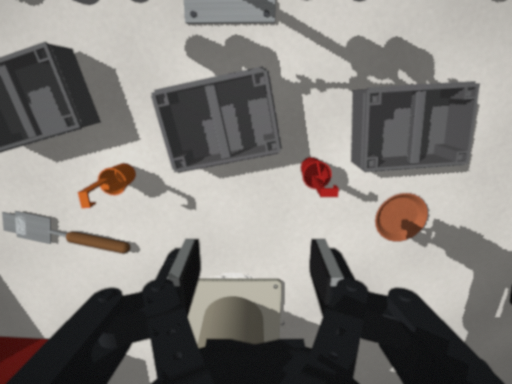

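All pots seem hung; the left outer one is hidden by the gripper and I'll verify it later. Rim corners: B (153,93), (267,67), (281,151), (174,171); C (366,86), (478,83), (474,172), (353,170). I now refine each tray from an identical hand-relative view with an edge fit.

```bash
cat >> h.py <<'E'
def model():
    L=[]
    def rect(hx,hy,z,cx=0,cy=0):
        P=[(hx,hy),(hx,-hy),(-hx,-hy),(-hx,hy)]
        for i in range(4):
            a,b=np.array(P[i]),np.array(P[(i+1)%4])
            for t in np.linspace(0.05,.95,max(5,int(np.hypot(*(a-b))/.003))): L.append([*(a+t*(b-a)+[cx,cy]),z])
    rect(.065,.09,.078);rect(.060,.085,.078)
    for s in (1,-1):
        for t in np.linspace(-.057,.057,38): L.append([t,s*.008,.072])
    return np.array(L)
def refine(c,q0,z0=0.):
    g=cv2.GaussianBlur(cv2.cvtColor(c['image'],cv2.COLOR_RGB2GRAY),(0,0),.8)
    e=cv2.Canny(g,25,60)
    D=cv2.distanceTransform(255-e,cv2.DIST_L2,5)
    M=model()
    def res(q):
        C,S=np.cos(q[2]),np.sin(q[2]);W=M@np.array([[C,S,0],[-S,C,0],[0,0,1]])+[q[0],q[1],z0]
        u=proj(c,W).astype(np.float32)
        d=cv2.remap(D,u[:,0].reshape(1,-1),u[:,1].reshape(1,-1),cv2.INTER_LINEAR,borderValue=5)[0]
        return np.minimum(d,5.)
    best=None
    for dx in (-.008,-.003,.003,.008):
        for dy in (-.008,-.003,.003,.008):
            for da in (-.04,0,.04):
                q=np.array(q0)+[dx,dy,da]; s=res(q).mean()
                if best is None or s<best[0]: best=(s,q)
    from scipy.optimize import minimize
    r=minimize(lambda p:res(best[1]+p*[.004,.004,.03]).mean(),[0,0,0],method='Nelder-Mead',options=dict(initial_simplex=[[0,0,0],[1,0,0],[0,1,0],[0,0,1]],xatol=.01,fatol=1e-4))
    q=best[1]+r.x*[.004,.004,.03]
    C,S=np.cos(q[2]),np.sin(q[2]);W=M@np.array([[C,S,0],[-S,C,0],[0,0,1]])+[q[0],q[1],z0]
    ov=c['image'][:,:,::-1].copy()
    for u in proj(c,W): cv2.circle(ov,(int(round(u[0])),int(round(u[1]))),0,(0,255,0),-1)
    return q,r.fun,ov
def look_tray(q,base=0.,times=2,z=.26):
    for k in range(times):
        manip.move_to([q[0],q[1],z+base],down(q[2]+np.pi/2));manip.hold(.2)
        q,f,ov=refine(wrist(),q,base);print('tray',np.round(q,4),round(f,2))
    return q,ov
E
python3 - <<'E'
from h import *
c=np.load('w4.npy',allow_pickle=True).item()
b,e1=fit_tray(c,[(153,93),(267,67),(281,151),(174,171)]);cc,e2=fit_tray(c,[(366,86),(478,83),(474,172),(353,170)])
print(b,e1,cc,e2)
manip.command_gripper(.045,60)
out=[];qs=[]
for q in (b,cc,[.4922,.3346,.2484]):
    q,ov=look_tray(q);qs.append(q);out.append(ov[60:290,130:385])
np.save('qs.npy',qs)
im=np.clip(np.hstack([cv2.resize(o,(400,361)) for o in out[:2]])*1.3,0,255).astype(np.uint8)
im2=np.clip(cv2.resize(out[2],(265,239))*1.3,0,255).astype(np.uint8)
pad=np.zeros((239,800,3),np.uint8);pad[:,:265]=im2
cv2.imwrite('pics/fit.png',np.vstack([im,pad]));print(manip.get_time())
E
```

```text
[0.45668584 0.0081583  0.19219483] 0.001961326700610333 [ 0.44707105 -0.31387188  0.03675825] 0.01897968114468046
tray [0.4518 0.0094 0.1944] 1.17
tray [0.4517 0.0092 0.1935] 1.13
tray [ 0.4448 -0.3154  0.0775] 1.22
tray [ 0.4467 -0.3158  0.1115] 1.63
tray [0.4931 0.3365 0.2407] 0.87
tray [0.4911 0.3347 0.284 ] 1.65
61.5667
```

View pics/fit.png

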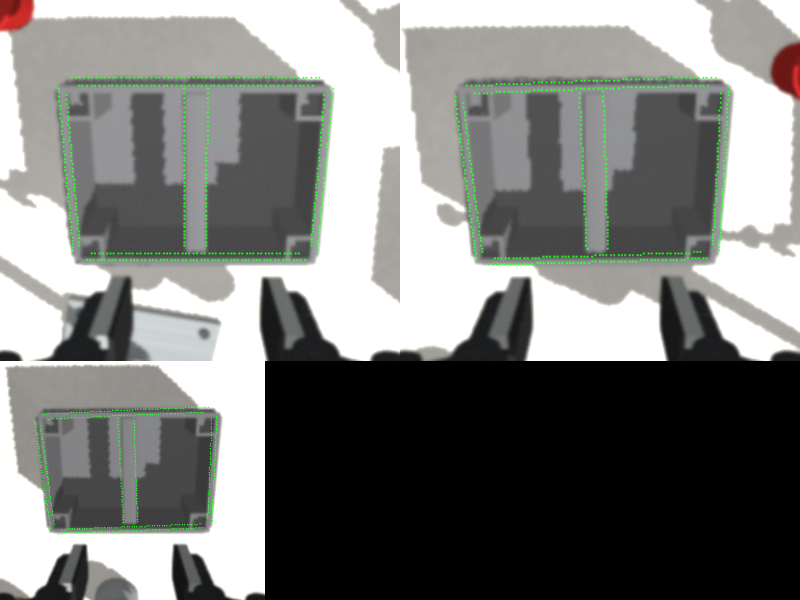

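The fit snaps to the wall foot (far edge), so it is only good to a few mm. A more accurate way: grip B's bar in place, which aligns y and yaw exactly, then take a reference picture. I then register trays C and A to that picture from the same hand-relative pose.

```bash
cat >> h.py <<'E'
ZV=.26
def gray(c): return cv2.GaussianBlur(cv2.cvtColor(c['image'],cv2.COLOR_RGB2GRAY),(0,0),.7).astype(np.float32)
def rel(c,W,xy): # world pts -> hand frame xy (x,y world-like: x along tool -x)
    return W
def register(q,ref,iters=3):
    """move the hand over the tray until its view matches ref; returns hand pose"""
    rc=ref['c'];rq=ref['q']
    loc=np.array([[.065,.09],[.065,-.09],[-.065,-.09],[-.065,.09]])
    def place(q,l): C,S=np.cos(q[2]),np.sin(q[2]);return l@np.array([[C,S],[-S,C]])+q[:2]
    cor=proj(rc,np.c_[place(rq,loc),[.078]*4])
    mask=np.zeros((384,512),np.uint8);cv2.fillConvexPoly(mask,proj(rc,np.c_[place(rq,loc*.99),[.078]*4]).astype(np.int32),255)
    for k in range(iters):
        manip.move_to([q[0],q[1],ZV],down(q[2]+np.pi/2));manip.hold(.25)
        c=wrist()
        cc,w=cv2.findTransformECC(gray(rc),gray(c),np.eye(2,3,dtype=np.float32),cv2.MOTION_EUCLIDEAN,(3,200,1e-6),mask,5)
        new=cor@w[:,:2].T+w[:,2]
        p0=np.array([at_z(rc,u,.078)[:2] for u in cor]);p1=np.array([at_z(c,u,.078)[:2] for u in new])
        # rigid pose relative to hand in both views
        def inv(P,h): C,S=np.cos(h[2]),np.sin(h[2]);return (P-h[:2])@np.array([[C,-S],[S,C]])
        a=inv(p0,rq);b=inv(p1,q)
        A=a-a.mean(0);B=b-b.mean(0);da=np.arctan2((A[:,0]*B[:,1]-A[:,1]*B[:,0]).sum(),(A*B).sum())
        q2=np.array([0,0,q[2]+da])
        C,S=np.cos(da),np.sin(da);t=b.mean(0)-np.array([[C,-S],[S,C]])@a.mean(0)
        C,S=np.cos(q[2]),np.sin(q[2]);d=np.array([[C,-S],[S,C]])@t
        q=np.array([q[0]+d[0],q[1]+d[1],q[2]+da])
        print('ecc',round(cc,4),'corr mm',np.round(t*1000,2),round(da,4),'->',np.round(q,4))
    return q
def grip_tray(q,z0=0.):
    o=down(q[2]+np.pi/2)
    manip.command_gripper(.045,60)
    manip.move_to([q[0],q[1],ZV+z0-.06],o)
    manip.servo_line([q[0],q[1],.064+z0],rate=.12)
    manip.command_gripper(0,60);manip.hold(.2);print('w',round(manip.get_width(),4))
E
python3 - <<'E'
from h import *
qb=np.array([.4545,.0092,.1935])
grip_tray(qb)
manip.command_gripper(.045,60);manip.hold(.2)
manip.servo_line([qb[0],qb[1],ZV],rate=.2);manip.move_to([*qb[:2],ZV],down(qb[2]+np.pi/2));manip.hold(.3)
ref=dict(c=wrist(),q=qb);np.save('ref.npy',ref,allow_pickle=True);cv2.imwrite('pics/ref.png',ref['c']['image'][:,:,::-1])
manip.move_to([.42,-.2,.3],down(np.pi/2))
qc=register(np.array([.446,-.3156,.085]),ref);np.save('qc.npy',qc);print(manip.get_time())
E
```

```text
w 0.0147
ecc 0.9729 corr mm [ 1.9 -1.2] 0.0018 -> [ 0.448  -0.3166  0.0868]
ecc 0.9668 corr mm [-0.06 -0.42] 0.0017 -> [ 0.448  -0.3171  0.0885]
ecc 0.9676 corr mm [0.02 0.27] 0.0005 -> [ 0.448  -0.3168  0.089 ]
70.0583
```

Registration converged to sub-mm. Now I stack C on B.

```bash
cat >> h.py <<'E'
def stack(q,qb,h,lift=.30):
    grip_tray(q)
    manip.servo_line([q[0],q[1],lift],rate=.2)
    o=down(qb[2]+np.pi/2)
    manip.move_to([qb[0],qb[1],lift],o);manip.hold(.2)
    F0=np.array(manip.get_contact_force())
    z=.064+h
    manip.servo_line([qb[0],qb[1],z+.013],rate=.1)
    for dz in (.009,.006,.004,.002,.0005):
        manip.servo_line([qb[0],qb[1],z+dz],rate=.03);manip.hold(.1)
        F=np.array(manip.get_contact_force())-F0;print(dz,np.round(F,1))
        if F[2]>12: print('blocked');return False
    return True
E
python3 - <<'E'
from h import *
ref=np.load('ref.npy',allow_pickle=True).item()
print(stack(np.load('qc.npy'),ref['q'],.07));print(manip.get_time())
E
```

```text
w 0.0147
0.009 [ 0.5 -1.4 -1.5]
0.006 [ 0.2 -1.8 -0.3]
0.004 [-0.4  0.1 -1.1]
0.002 [-0.3 -1.3 -2.3]
0.0005 [ 0.5 -2.   4.8]
True
78.7083
```

C dropped freely into the sockets. Release, then the same for A.

Run:
```python
from h import *
ref=np.load('ref.npy',allow_pickle=True).item();qb=ref['q']
manip.command_gripper(.045,60);manip.hold(.2)
manip.servo_line([qb[0],qb[1],.36],rate=.2)
qa=register(np.array([.4935,.3356,.26]),ref,3);np.save('qa.npy',qa)
t=snap('top','t4.png')
print(manip.get_time())
if not (abs(qa-[.4935,.3356,.26])<[.02,.02,.1]).all(): raise SystemExit('odd')
print(stack(qa,qb,.14,.32));print(manip.get_time())
```

```text
ecc 0.9941 corr mm [-2.88  0.33] -0.0213 -> [0.4906 0.3352 0.2387]
ecc 0.9917 corr mm [-0.36  0.15] -0.0031 -> [0.4902 0.3352 0.2357]
ecc 0.9919 corr mm [0.28 0.02] 0.0008 -> [0.4905 0.3353 0.2365]
83.3167
w 0.0153
0.009 [ 0.7 -0.  -0.3]
0.006 [ 1.  -0.1 -0.3]
0.004 [0.5 1.6 0.8]
0.002 [0.6 0.4 0.2]
0.0005 [1.2 1.7 4.9]
True
91.575
```

Run:
```python
from h import *
qb=np.load('ref.npy',allow_pickle=True).item()['q']
manip.command_gripper(.045);manip.hold(.2)
manip.servo_line([qb[0],qb[1],.38],rate=.2)
manip.move_to([.25,.45,.4],down(np.pi/2));manip.hold(.5)
c=snap('side','s5.png');a=cv2.resize(c['image'][90:330,150:350,::-1],(500,600),interpolation=cv2.INTER_CUBIC)
cv2.imwrite('pics/s5b.png',a)
t=snap('top','t5.png');cv2.imwrite('pics/t5b.png',cv2.resize(t['image'][90:270,100:400,::-1],(800,480),interpolation=cv2.INTER_CUBIC))
```

```text
(no output)
```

View pics/s5b.png

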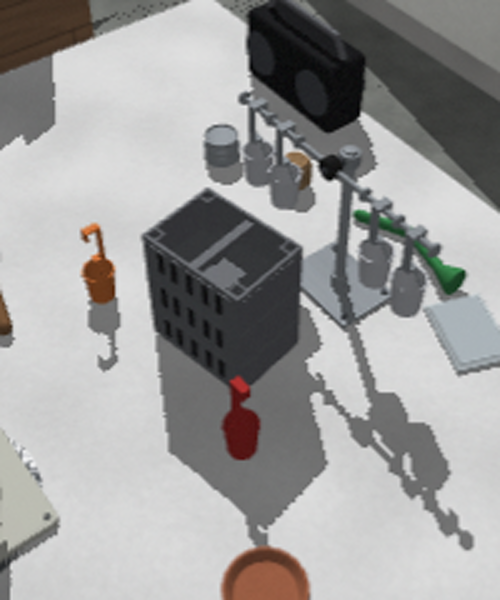

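View pics/t5b.png

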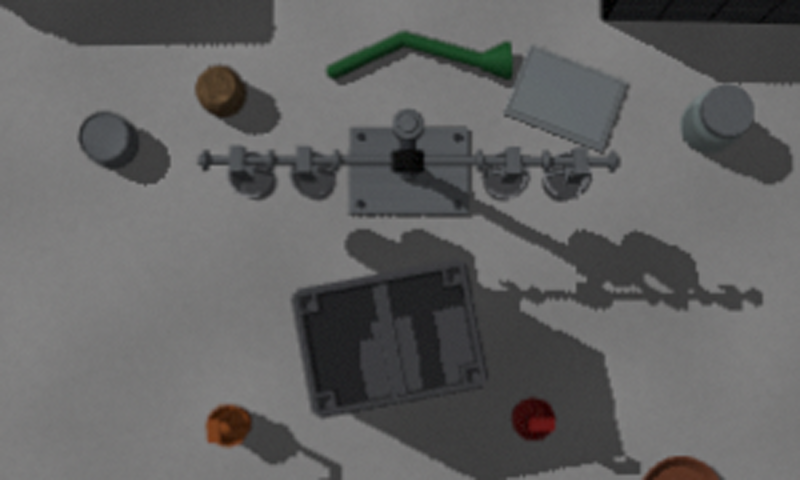

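All four pots hang, one in each place (crop columns 240, 305, 512, 570). The bar is level, the pile is straight and flush, and the bystanders are where they were.

```bash
python3 -c "
from rig import manip
manip.hold(1.0);print(manip.sign_off(),manip.get_time())"
```

```text
the job is handed in; nothing more can be done
the job is handed in; nothing more can be done
```

The job is handed in: all four pots hang on the bar, one to a place, with the bar level, and the three trays are stacked in one straight pile on tray B; no verdict came back, so this rests on my final camera views and the lowering forces.

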